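# Set the plate warmer to rest after service

### The arm

A 6-joint arm with a two-finger parallel gripper is mounted at the origin on the work surface. World frame = base frame: x ahead of the robot, y to its left, z up, the work surface at z = 0. Lengths are in m, angles in rad, forces in N, time in s.
With the tool pointing down it reaches from about 0.225 to 0.875 m from the base axis. Payload 3.4 kg.
Tool frame: the origin (TCP) lies at the very end of the fingers, on their centre line; the grasp point (between the pads) lies manip.grip_point_offset behind it (manip.grip_point_offset is the distance from the TCP to the grasp point, in m); z points along the fingers, y is the line along which they close (so a half turn about z gives the same grasp; the last joint's range is limited). The gripper opens to 85 mm and grips with 20 to 120 N. Pads are 22 mm wide; open, the fingers measure 114 mm over their backs; the gripper's body (76 mm by 85 mm) begins 54 mm behind the grasp point. The pads swing forward as they close: fully open they stand 13 mm farther back than shut.
Start: joints at [1.197, 0.276, 1.505, -0, 1.361, -0.121], TCP at [0.144, 0.557, 0.231] pointing down, gripper open.
Joint ranges: [-2.89, 2.89], [-0.75, 2.08], [0.22, 2.7], [-1.18, 4.32], [0.11, 2.71], [-2.7, 2.7]. Speed limits (rad/s): [2.57, 2.57, 3.14, 3.14, 3.14, 3.14].

### API

Orientations are given as a unit quaternion [w, x, y, z].
In Python, from rig import manip gives the robot as it stands.
- The arm moves only by the shell command python3 -m pendant 'ROWS' [FORCE]. ROWS is JSON, a list of rows, each an object of numbers: "jaw": the opening, from -1 (shut) to 1 (fully open); "tx", "ty", "tz": the shift along the world's x, y, z in cm; "ax", "ay", "az": the turn, a rotation vector about the world's x, y, z in degrees. In form: [{"jaw": .., "tx": .., "ty": .., "tz": .., "ax": .., "ay": .., "az": ..}, ...]. A call has 1 to 10 rows; each row is the pose to reach, as a shift and turn from the pose commanded when the call began; what a row does not reach only later rows make up. A row lasts 1/8 s, in which the tool goes at most 62.5 mm and 10.7 degrees, less where a joint would pass 70% of its speed; a pose out of reach is approached as far as the arm can. A call with a gripper value outside its range is refused whole. The fingers move at their own pace and stop on an object; FORCE is the grip in N (left out, the last holds). Time passes only in rows, so rows that repeat a pose let the fingers close. It gives the time, the measured TCP pose, the force, the opening and the grip force at its end, in the units of the state.
- manip.get_state(): the state, without advancing time (a new reading comes with each control period).
- manip.get_image(name): name is "side" or "top"; returns a dict with "pixels" (384x512x3 uint8, blue, green, red), "depth" (384x512 float32, m along the optical axis (not along the pixel's ray), 0 where there is no reading), "fx", "fy", "cx", "cy" (pixels), "pose" (4x4, takes a point from camera to world coordinates). Camera axes: x right, y down, z forward; pixel columns grow to the right and rows downward; lengths in m; the calibration is good to about 2 mm. A picture is of the moment at which its call begins.
- manip.sign_off(): hands the job in; it is judged then, once.
The state is a dict: "clock": time; "qpos": joint angles; "qd": joint speeds; "effort": joint torques, N m; "position": TCP position; "ee_rot": TCP orientation; "contact_force": force on the tool from outside, world axes, zero at the start; "moment": the same for the moment, N m; "width": finger opening in m; "gripper_force": force on a finger pad.
Only numpy, scipy, OpenCV 4.12 (cv2) and the standard library are available. Lean on these libraries where they do the work, as an engineer would, in place of code of your own. Each camera call takes 0.05 s, during which the arm holds its last target. There are 200 camera calls.

### The job

Service is over: on the plate warmer's two sloping control pods, first bring the heat lever down to its middle mark (keep warm), then turn the round timer knob anticlockwise all the way back to its zero stop. Leave both so and let go, without knocking over or shifting the bottle, the stack of cups or the jar that stand beside the pods.

Things in the scene. Friction and masses are not known exactly. Their poses are not given: they have to be found in the camera images.
- warmer: fixed aluminium plate warmer, 240 mm deep (x), 460 mm wide (y), top at 44 mm, with two stacks of plates: radius 95 mm at (0.012, 0.105), top at 80 mm; radius 85 mm at (0.015, -0.11), top at 73 mm. Origin: centre of its underside. The pods stand before its -x side, which faces away from the robot, with the same yaw (which is left or right varies)
- timer_pod: fixed white wedge, 110 x 110 mm, 40 mm high at its front (-x), 117 mm at its back; its top panel slopes 35 deg (0.611 rad): outward normal (-0.574, 0, 0.819), up-slope (0.819, 0, 0.574) in its frame. Origin: centre of the underside; panel centre (0, 0, 0.0785). The timer knob stands square on the panel at its centre; of the ticks round it the thick one, straight up-slope, is zero
- timer_grip (a point): point on the timer knob's axis, 30 mm out from the panel, where to grip; z: the axis, out of the panel; x: the knob's pointer (white line). The knob is a round black fluted cylinder, 48 mm across, 9 to 40 mm out from the panel, over a 60 mm wide skirt 3 to 9 mm out; being round, it can be gripped at any angle
- timer (a joint): angle of the timer knob, rad: 0 at its zero stop (pointer straight up-slope, at the thick tick), growing clockwise as seen from outside the panel, up to 4.4; it stays where left (friction 0.06 N m, no spring). It starts at 1.6 to 3.4
- heat_pod: fixed white wedge, 110 x 110 mm, 40 mm high at its front (-x), 117 mm at its back; its top panel slopes 35 deg (0.611 rad): outward normal (-0.574, 0, 0.819), up-slope (0.819, 0, 0.574) in its frame. Origin: centre of the underside; panel centre (0, 0, 0.0785). The heat lever hinges about y at the panel centre, in a round hub (radius 20, width 48 mm) with three white marks
- heat_ball (a point): centre of the 24 mm black ball on the end of the heat lever; the lever is a steel rod 10 mm thick, the ball's centre 75 mm from the hinge axis
- heat (a joint): angle of the heat lever, rad: 0 at its lower end (leaning 0.6 rad down-slope, towards the pod's -x, from the panel's normal), 0.6 square to the panel, 1.2 at its upper end (up-slope). The marks are at 0 (lower), 0.5 (middle, longest, keep warm) and 1.2 (upper). It stays where left (friction 0.10 N m). It starts at 0.85 to 1.2
- bottle: loose clear glass bottle, 62 mm across, 200 mm tall, narrow neck from 165 mm up; origin: centre of its underside. Bottle, cups and jar stand one between the pods and one outside each (which is where varies)
- cups: loose stack of three cups, two pale and one dark, 72 mm across, 150 mm tall, moving as one piece; origin: centre of its underside
- jar: loose glass jar with a steel lid, 68 mm across, 110 mm tall; origin: centre of its underside

How it is judged:
On the way, in this order (a step that is already met when the one before it is completed fails the run):
1. the heat lever rests at its middle mark (value of joint heat between 0.38 and 0.62 rad and velocity of joint heat between -0.03 and 0.03 rad/s), for 0.2 s.
2. the timer knob is back at its zero stop (value of joint timer below 0.08 rad), for 0.2 s.
At the end, for the whole second after the job is handed in: heat lever at rest within 0.12 rad of its middle mark (joint 0.38 to 0.62), timer knob at rest within 0.08 rad of its zero stop, bottle, cups and jar upright within 0.25 rad and within 20 mm of where they stood, robot clear of everything (all of step 1 and value of joint timer below 0.08 rad and velocity of joint timer between -0.03 and 0.03 rad/s and distance of each of bottle, cups, jar from where it was at the start of the episode below 0.02 m and angle between each of bottle, cups, jar's own z axis and vertical below 0.25 rad); the robot touches nothing.
It fails at once if the bottle, cups or jar shifted over 20 mm or tipped over 0.25 rad (not (distance of each of bottle, cups, jar from where it was at the start of the episode below 0.02 m and angle between each of bottle, cups, jar's own z axis and vertical below 0.25 rad)).
It also fails if it takes over 72 s, if anything falls off the work surface, if the arm or the gripper's body presses on something with over 40 N, if the wrist force passes 120 N, or if a joint passes its speed limit or range.

## Working session

There is one attempt and no reset: what is moved stays moved. The work goes in short steps, Python scripts to look and compute and a shell command to move; the robot and the scene stay as the last step left them, time stands still between calls to the robot, and variables do not carry over. Pictures are saved under pics/ and viewed, at most 10 in all, crops included, and the job is handed in when it is done.

```bash
ls; mkdir -p pics
python3 - <<'E'
from rig import manip
import cv2,numpy as np
s=manip.get_state(); print({k:np.round(v,3).tolist() for k,v in s.items()}, manip.grip_point_offset)
for n in("top","side"):
    d=manip.get_image(n); np.savez(f"{n}0.npz",**d); print(n,d["fx"],d["cx"],d["cy"],np.round(d["pose"],3).tolist())
    cv2.imwrite(f"pics/{n}0.png",d["pixels"])
E
```

```text
pics
{'clock': 0.0, 'qpos': [1.197, 0.277, 1.506, -0.0, 1.361, -0.121], 'qd': [0.001, -0.001, 0.001, 0.001, 0.0, -0.0], 'effort': [-0.001, -41.678, -24.58, -0.0, 0.012, 0.0], 'position': [0.144, 0.556, 0.23], 'ee_rot': [-0.0, 0.126, 0.992, -0.001], 'contact_force': [-0.905, 0.124, -0.201], 'moment': [-0.016, -0.013, 0.069], 'gripper_force': 0.0, 'width': 0.085} 0.0187
top 351.12326700229374 253.20649146302972 187.35948816550246 [[0.014, -0.997, 0.079, 0.476], [-1.0, -0.014, 0.002, 0.012], [-0.001, -0.079, -0.997, 0.798], [0.0, 0.0, 0.0, 1.0]]
side 477.41418452096906 255.01730448044177 189.95390043586013 [[0.926, -0.286, 0.246, 0.247], [-0.377, -0.667, 0.643, -0.778], [-0.019, -0.688, -0.725, 0.99], [0.0, 0.0, 0.0, 1.0]]
```

View pics/top0.png

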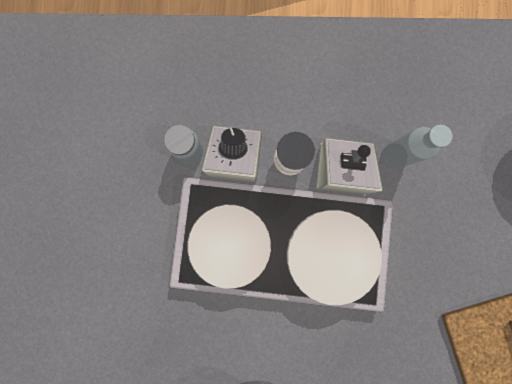

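View pics/side0.png

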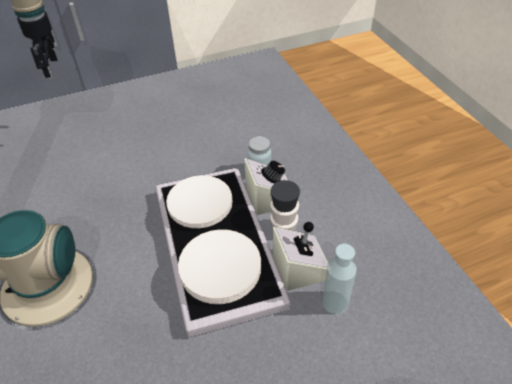

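The top view shows the warmer with its pods on the far side. The timer pod is at (233,152), with its knob pointer at about (232,131), pointing down-slope. The heat pod is at (350,165), with its ball at (364,151). The jar is at (181,140), the cups at (294,152) and the bottle at (430,140). The side view agrees. Next I'll measure these from depth.

```bash
cat > h.py <<'E'
import numpy as np,cv2
def cloud(d):
    z=d["depth"]; v,u=np.indices(z.shape); 
    P=np.stack([(u-d["cx"])/d["fx"]*z,(v-d["cy"])/d["fy"]*z,z,np.ones_like(z)],-1)@np.array(d["pose"]).T
    P=P[...,:3]; P[z==0]=np.nan; return P
E
python3 - <<'E'
from h import *
T=dict(np.load("top0.npz"));S=dict(np.load("side0.npz"))
C=[cloud(T),cloud(S)]; B=[T["pixels"].astype(float),S["pixels"].astype(float)]
P=np.concatenate([c.reshape(-1,3) for c in C]); G=np.concatenate([b.mean(-1).ravel() for b in B]); src=np.repeat([0,1],C[0].shape[0]*C[0].shape[1])
ok=np.isfinite(P[:,0])&(P[:,0]>.2)&(P[:,0]<.8)&(abs(P[:,1])<.4)
P,G,src=P[ok],G[ok],src[ok]
for s in(0,1): print("table z",np.median(P[(src==s)&(P[:,2]<.02),2]))
for s in (0,):
    m=(src==s)&(abs(P[:,2]-.044)<.006)&(P[:,0]<.56)
    img=np.zeros((800,800),np.uint8); q=P[m]
    ij=np.round(q[:,:2]*1000+[0,400]).astype(int); 
    img[ij[:,0],ij[:,1]]=255; img=cv2.morphologyEx(img,cv2.MORPH_CLOSE,np.ones((7,7)))
    n,l,st,ce=cv2.connectedComponentsWithStats(img); k=1+np.argmax(st[1:,4])
    yy=np.argwhere(l==k).astype(np.float32); r=cv2.minAreaRect(yy); print("warmer",r)
# fine pod / neighbours: median clusters by height
f=T; 
for name,(u,v) in dict(jar=(180,140),knob=(234,135),cups=(295,148),hub=(345,160),ball=(364,151),bottle=(441,135),podT=(225,168),podH=(335,180)).items():
    print(name,np.round(C[0][v-1:v+2,u-1:u+2].reshape(-1,3).mean(0),4))
for name,(u,v) in dict(jar=(260,143),ball=(308,227),cups=(285,192),knob=(273,169),bottle=(345,251)).items():
    print("S",name,np.round(C[1][v-1:v+2,u-1:u+2].reshape(-1,3).mean(0),4))
big=[cv2.resize(T["pixels"][110:215,160:460],None,fx=2.6,fy=2.6,interpolation=cv2.INTER_CUBIC),cv2.resize(S["pixels"][120:320,225:365],None,fx=2.,fy=2.,interpolation=cv2.INTER_CUBIC)]
w=max(b.shape[1] for b in big)
a=np.zeros((273,w,3),np.uint8);a[:big[0].shape[0],:big[0].shape[1]]=big[0]
cv2.imwrite("pics/c1.png",a)
E
```

```text
table z -0.00021126611231186976
table z 0.0018225212786793232
warmer ((416.4676208496094, 350.967041015625), (456.8435363769531, 237.6065216064453), 84.20720672607422)
jar [0.6225 0.1608 0.1098]
knob [0.6338 0.0536 0.1113]
cups [ 0.6017 -0.0631  0.1504]
hub [ 0.5886 -0.1694  0.0995]
ball [ 0.5953 -0.1875  0.1637]
bottle [ 0.6183 -0.3096  0.1995]
podT [0.5675 0.0701 0.1112]
podH [ 0.5468 -0.1465  0.1111]
S jar [0.6258 0.1608 0.1131]
S ball [ 0.5938 -0.1957  0.1618]
S cups [ 0.5958 -0.0697  0.1512]
S knob [0.6149 0.0456 0.1186]
S bottle [ 0.618  -0.3087  0.2015]
```

View pics/c1.png

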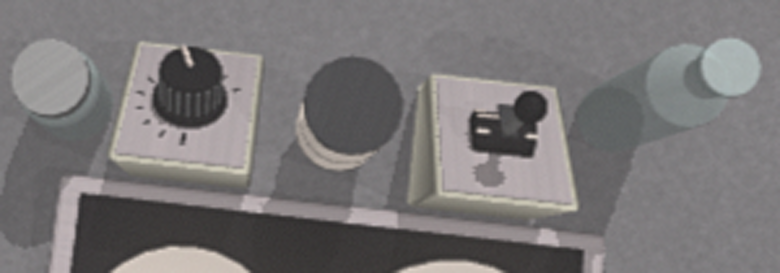

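The crop shows the knob pointer nearly straight down-slope and the lever standing up over its hub. Next I'll fit the pods, ball, knob pointer and neighbours precisely.

Run:
```python
from h import *
from scipy.optimize import least_squares
T=dict(np.load("top0.npz"));S=dict(np.load("side0.npz"))
C=[cloud(T),cloud(S)]; 
P=np.concatenate([c.reshape(-1,3) for c in C]); BGR=np.concatenate([d["pixels"].reshape(-1,3) for d in(T,S)]).astype(float); G=BGR.mean(1); src=np.repeat([0,1],384*512)
yaw=np.radians(174.2)
ex=np.array([np.cos(yaw),np.sin(yaw),0]);ey=np.array([-np.sin(yaw),np.cos(yaw),0]);ez=np.array([0,0,1.])
n=-.574*ex+.819*ez; up=.819*ex+.574*ez
def fin(m): return m&np.isfinite(P[:,0])
for name,c0 in dict(timer=(.605,.06),heat=(.59,-.17)).items():
  for s in (0,1):
    d=P-np.array([*c0,0]); a=d@ex;b=d@ey;z=P[:,2]
    m=fin((src==s)&(abs(a)<.09)&(abs(b)<.065)&(z>.03)&(z<.122)&(G>110)&(d@n-.0785*.819>-.02)&(d@n-.0785*.819<.02))
    # panel plane (bright pts, normal = n): offset
    h=np.median((P[m]-[0,0,.0785])@n)   # n.c
    # yaw check by plane fit
    q=P[m]; r=(q-[0,0,.0785])@n-h; q=q[abs(r)<.005]; A=np.c_[q[:,:2],np.ones(len(q))]; pl=np.linalg.lstsq(A,q[:,2],rcond=None)[0]
    bb=q@ey; aa=q@up
    print(name,s,len(q),"n",np.round(-pl[:2]/np.hypot(1,np.hypot(*pl[:2])),3),"yawdeg",np.degrees(np.arctan2(pl[1],pl[0])),"a range",np.percentile(q@ex,[1,99]),"b range",np.percentile(bb,[.5,99.5]), "a from plane",h/(-.574),"a,b centre guess", np.mean(np.percentile(q@ex,[1,99])),np.mean(np.percentile(bb,[.5,99.5])))
# ball
def sph(q,r): 
    f=lambda c:np.linalg.norm(q-c,axis=1)-r
    return least_squares(f,q.mean(0)-[0,0,.005],loss="soft_l1",f_scale=.002)
for s in(0,1):
    m=fin((src==s)&(np.linalg.norm(P-[.593,-.19,.152],axis=1)<.022)&(G<90)&(P[:,2]>.14)); r=sph(P[m],.012); print("ball",s,m.sum(),r.x,np.sqrt((r.fun**2).mean()))
# round tops
for name,(x,y,z) in dict(jar=(.6225,.1608,.11),cups=(.6,-.065,.15),bottle=(.618,-.309,.2)).items():
  for s in(0,1):
    m=fin((src==s)&(np.hypot(P[:,0]-x,P[:,1]-y)<.05)&(abs(P[:,2]-z)<.006)); q=P[m][:,:2].astype(np.float32); (c,r)=cv2.minEnclosingCircle(q); print(name,s,c,r)
# knob top
for s in(0,1):
    d=P-np.array([.605,.058,.0785]); hn=d@n
    m=fin((src==s)&(np.linalg.norm(d-(.04*n),axis=1)<.045)&(hn>.015)&(G<80)); print("knob hn pct",np.percentile(hn[m],[5,50,95]))
    t=m&(hn>np.percentile(hn[m],95)-.006); q=np.c_[P[t]@up,P[t]@ey].astype(np.float32); print("knob s",s,t.sum(),cv2.minEnclosingCircle(q), "a",(P[t]@ex).mean())
```

```text
timer 0 1696 n [ 0.571 -0.057] yawdeg 174.3215098099817 a range [-0.65567317 -0.54688635] b range [-0.17323655 -0.06449796] a from plane -0.6036169502553799 a,b centre guess -0.6012797608090753 -0.11886725275802887
timer 1 433 n [ 0.561 -0.065] yawdeg 173.34818067496738 a range [-0.65328295 -0.54779674] b range [-0.17488805 -0.06489677] a from plane -0.6066894896622109 a,b centre guess -0.6005398428707198 -0.11989240796242986
heat 0 1713 n [ 0.569 -0.05 ] yawdeg 174.95428337735962 a range [-0.65649737 -0.54779017] b range [0.07510747 0.17418121] a from plane -0.6048494958507078 a,b centre guess -0.6021437672372378 0.12464433796741436
heat 1 946 n [ 0.567 -0.052] yawdeg 174.7303331244977 a range [-0.65791431 -0.54891411] b range [0.07250819 0.17425126] a from plane -0.6086164859682921 a,b centre guess -0.6034142090041552 0.1233797242986473
ball 0 125 [ 0.59735369 -0.19075133  0.15252092] 0.000917956133057924
ball 1 79 [ 0.59825543 -0.18893283  0.154014  ] 0.0016069529219927255
jar 0 (0.624694287776947, 0.16331711411476135) 0.03058721125125885
jar 1 (0.6245002150535583, 0.16608186066150665) 0.033020686358213425
cups 0 (0.5977639555931091, -0.06453623622655869) 0.03599029406905174
cups 1 (0.5998711585998535, -0.06148441880941391) 0.039177246391773224
bottle 0 (0.6170671582221985, -0.3094225227832794) 0.020773079246282578
bottle 1 (0.6181712746620178, -0.3080386221408844) 0.021412121132016182
knob hn pct [0.01802482 0.04182559 0.04411375]
knob s 0 300 ((-0.4458693265914917, -0.1189255565404892), 0.024083465337753296) a -0.6203811615316237
knob hn pct [0.0163349  0.03639693 0.04644596]
knob s 1 110 ((-0.44291311502456665, -0.11560168862342834), 0.022917289286851883) a -0.6198686235753249
```

```bash
python3 -m pendant '[{"jaw":0.3,"tx":10,"ty":-17,"tz":6,"az":8.7},{"jaw":0.3,"tx":45.4,"ty":-74.6,"tz":9,"az":8.7},{"jaw":0.3,"tx":45.4,"ty":-74.6,"tz":9,"az":8.7},{"jaw":0.3,"tx":45.4,"ty":-74.6,"tz":9,"az":8.7},{"jaw":0.3,"tx":45.4,"ty":-74.6,"tz":9,"az":8.7},{"jaw":0.3,"tx":45.4,"ty":-74.6,"tz":9,"az":8.7},{"jaw":0.3,"tx":45.4,"ty":-74.6,"tz":9,"az":8.7},{"jaw":0.3,"tx":45.4,"ty":-74.6,"tz":9,"az":8.7},{"jaw":0.3,"tx":45.4,"ty":-74.6,"tz":9,"az":8.7},{"jaw":0.3,"tx":45.4,"ty":-74.6,"tz":9,"az":8.7}]' 20
```

```text
invalid input at $[0]: expected keys jaw, tx, ty, tz, ax, ay, az
```

```bash
python3 -m pendant '[{"jaw":0.3,"tx":10,"ty":-17,"tz":6,"ax":0,"ay":0,"az":8.7},{"jaw":0.3,"tx":45.4,"ty":-74.6,"tz":9,"ax":0,"ay":0,"az":8.7},{"jaw":0.3,"tx":45.4,"ty":-74.6,"tz":9,"ax":0,"ay":0,"az":8.7},{"jaw":0.3,"tx":45.4,"ty":-74.6,"tz":9,"ax":0,"ay":0,"az":8.7},{"jaw":0.3,"tx":45.4,"ty":-74.6,"tz":9,"ax":0,"ay":0,"az":8.7},{"jaw":0.3,"tx":45.4,"ty":-74.6,"tz":9,"ax":0,"ay":0,"az":8.7},{"jaw":0.3,"tx":45.4,"ty":-74.6,"tz":9,"ax":0,"ay":0,"az":8.7},{"jaw":0.3,"tx":45.4,"ty":-74.6,"tz":9,"ax":0,"ay":0,"az":8.7},{"jaw":0.3,"tx":45.4,"ty":-74.6,"tz":9,"ax":0,"ay":0,"az":8.7},{"jaw":0.3,"tx":45.4,"ty":-74.6,"tz":9,"ax":0,"ay":0,"az":8.7}]' 20
```

```text
clock: 1.35
position: [0.4665, 0.025, 0.299]
ee_rot: [-0.0, 0.051, 0.999, 0.0]
contact_force: [-0.4, 0.6, 0.3]
width: 0.0556
gripper_force: 0.0
```

```bash
python3 -m pendant '[{"jaw":0.3,"tx":13.1,"ty":-21.5,"tz":0,"ax":0,"ay":0,"az":0},{"jaw":0.3,"tx":13.1,"ty":-21.5,"tz":0,"ax":0,"ay":0,"az":0},{"jaw":0.3,"tx":13.1,"ty":-21.5,"tz":0,"ax":0,"ay":0,"az":0},{"jaw":0.3,"tx":13.1,"ty":-21.5,"tz":0,"ax":0,"ay":0,"az":0},{"jaw":0.3,"tx":13.1,"ty":-21.5,"tz":0,"ax":0,"ay":0,"az":0},{"jaw":0.3,"tx":13.1,"ty":-21.5,"tz":-10,"ax":0,"ay":0,"az":0},{"jaw":0.3,"tx":13.1,"ty":-21.5,"tz":-10,"ax":0,"ay":0,"az":0},{"jaw":0.3,"tx":13.1,"ty":-21.5,"tz":-10,"ax":0,"ay":0,"az":0}]'; python3 -c "
from rig import manip;s=manip.get_state();print(s['qpos'],s['position'])"
```

```text
clock: 2.35
position: [0.5942, -0.1862, 0.1956]
ee_rot: [-0.004, 0.05, 0.999, 0.002]
contact_force: [0.5, -0.2, 0.3]
width: 0.0556
gripper_force: 0.0
[-4.15636744e-01  3.72419955e-01  1.44969199e+00  4.30568425e-04
  1.32806671e+00 -1.88607779e+00] [ 0.59424514 -0.1862445   0.19562613]
```

```bash
python3 -m pendant '[{"jaw":0.3,"tx":0.3,"ty":-0.3,"tz":-2,"ax":0,"ay":0,"az":0},{"jaw":0.3,"tx":0.3,"ty":-0.3,"tz":-4,"ax":0,"ay":0,"az":0},{"jaw":0.3,"tx":0.3,"ty":-0.3,"tz":-6.1,"ax":0,"ay":0,"az":0},{"jaw":0.3,"tx":0.3,"ty":-0.3,"tz":-6.1,"ax":0,"ay":0,"az":0}]'
python3 - <<'E'
from rig import manip
import cv2
d=manip.get_image("side");p=d["pixels"];t=manip.get_image("top")["pixels"]
a=cv2.resize(p[130:330,220:400],None,fx=2.2,fy=2.2);b=cv2.resize(t[90:290,300:480],None,fx=2.2,fy=2.2)
cv2.imwrite("pics/b1.png",cv2.hconcat([a,b]))
E
```

```text
clock: 2.85
position: [0.5999, -0.1906, 0.1387]
ee_rot: [-0.0, 0.05, 0.999, 0.0]
contact_force: [-1.0, 0.8, 0.0]
width: 0.0558
gripper_force: 0.0
```

View pics/b1.png

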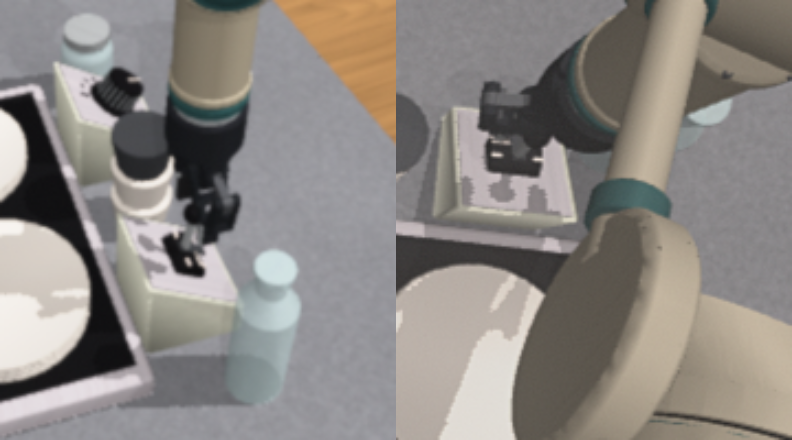

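The ball sits between the fingers in the side view (left half, about (200,212)). I'll close on it.

```bash
python3 -m pendant '[{"jaw":-0.6,"tx":0,"ty":0,"tz":-0.3,"ax":0,"ay":0,"az":0},{"jaw":-0.6,"tx":0,"ty":0,"tz":-0.3,"ax":0,"ay":0,"az":0},{"jaw":-0.6,"tx":0,"ty":0,"tz":-0.3,"ax":0,"ay":0,"az":0},{"jaw":-0.6,"tx":0,"ty":0,"tz":-0.3,"ax":0,"ay":0,"az":0},{"jaw":-0.6,"tx":0,"ty":0,"tz":-0.3,"ax":0,"ay":0,"az":0},{"jaw":-0.6,"tx":0,"ty":0,"tz":-0.3,"ax":0,"ay":0,"az":0}]' 20
```

```text
clock: 3.7
position: [0.6005, -0.1909, 0.1359]
ee_rot: [0.001, 0.05, 0.999, 0.0]
contact_force: [-0.2, 2.6, 5.3]
width: 0.0225
gripper_force: 19.6
```

```bash
python3 -m pendant '[{"jaw":-0.6,"tx":0.65,"ty":-0.07,"tz":-0.13,"ax":0,"ay":0,"az":0},{"jaw":-0.6,"tx":1.3,"ty":-0.13,"tz":-0.34,"ax":0,"ay":0,"az":0},{"jaw":-0.6,"tx":2.0,"ty":-0.2,"tz":-0.62,"ax":0,"ay":0,"az":0},{"jaw":-0.6,"tx":2.6,"ty":-0.26,"tz":-0.94,"ax":0,"ay":0,"az":0},{"jaw":-0.6,"tx":3.2,"ty":-0.32,"tz":-1.32,"ax":0,"ay":0,"az":0},{"jaw":-0.6,"tx":3.7,"ty":-0.38,"tz":-1.73,"ax":0,"ay":0,"az":0},{"jaw":-0.6,"tx":3.7,"ty":-0.38,"tz":-1.73,"ax":0,"ay":0,"az":0},{"jaw":-0.6,"tx":3.7,"ty":-0.38,"tz":-1.73,"ax":0,"ay":0,"az":0},{"jaw":-0.6,"tx":3.7,"ty":-0.38,"tz":-1.73,"ax":0,"ay":0,"az":0}]'
python3 - <<'E'
from h import *
from rig import manip
d=manip.get_image("side");cv2.imwrite("pics/b2.png",cv2.resize(d["pixels"][180:310,240:370],None,fx=4,fy=4))
E
```

```text
clock: 4.82
position: [0.6373, -0.1946, 0.1177]
ee_rot: [0.0, 0.05, 0.999, 0.0]
contact_force: [3.8, 3.2, 3.3]
width: 0.0223
gripper_force: 20.2
```

View pics/b2.png

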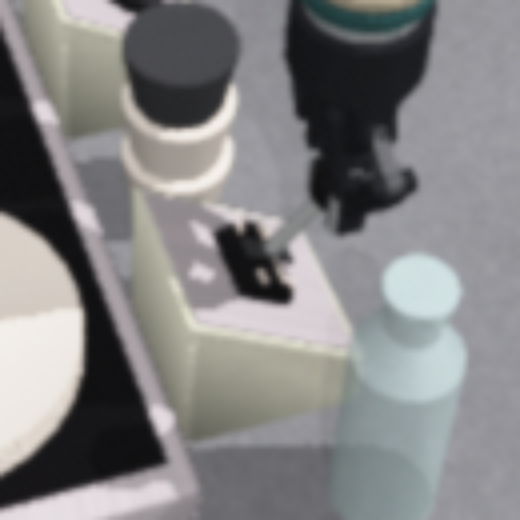

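The ball is gripped and the lever now leans clearly down-slope in the image. I'll release, rise and spin the wrist clear of everything.

```bash
python3 -m pendant '[{"jaw":0.0,"tx":0,"ty":0,"tz":0,"ax":0,"ay":0,"az":0},{"jaw":0.3,"tx":0,"ty":0,"tz":0,"ax":0,"ay":0,"az":0},{"jaw":0.3,"tx":0,"ty":0,"tz":0,"ax":0,"ay":0,"az":0},{"jaw":0.3,"tx":0,"ty":0,"tz":0,"ax":0,"ay":0,"az":0},{"jaw":0.3,"tx":0,"ty":0,"tz":3,"ax":0,"ay":0,"az":0},{"jaw":0.3,"tx":0,"ty":0,"tz":8,"ax":0,"ay":0,"az":0},{"jaw":0.3,"tx":0,"ty":0,"tz":14,"ax":0,"ay":0,"az":0},{"jaw":0.3,"tx":0,"ty":0,"tz":20,"ax":0,"ay":0,"az":0},{"jaw":0.3,"tx":0,"ty":4,"tz":20,"ax":0,"ay":0,"az":0}]'
python3 -m pendant '[{"jaw":0.5,"tx":-2,"ty":20,"tz":0,"ax":0,"ay":0,"az":-10},{"jaw":0.5,"tx":-2,"ty":20,"tz":0,"ax":0,"ay":0,"az":-20},{"jaw":0.5,"tx":-2,"ty":20,"tz":0,"ax":0,"ay":0,"az":-30},{"jaw":0.5,"tx":-2,"ty":20,"tz":0,"ax":0,"ay":0,"az":-40},{"jaw":0.5,"tx":-2,"ty":20,"tz":0,"ax":0,"ay":0,"az":-50},{"jaw":0.5,"tx":-2,"ty":20,"tz":0,"ax":0,"ay":0,"az":-60},{"jaw":0.5,"tx":-2,"ty":20,"tz":0,"ax":0,"ay":0,"az":-70},{"jaw":0.5,"tx":-2,"ty":20,"tz":0,"ax":0,"ay":0,"az":-80},{"jaw":0.5,"tx":-2,"ty":20,"tz":0,"ax":0,"ay":0,"az":-90},{"jaw":0.5,"tx":-2,"ty":20,"tz":0,"ax":0,"ay":0,"az":-100}]'
python3 - <<'E'
from h import *
from rig import manip
from scipy.optimize import least_squares
s=manip.get_state();print(np.round(s["qpos"],3),s["clock"])
for n in("side","top"):
    d=manip.get_image(n);C=cloud(d).reshape(-1,3);G=d["pixels"].mean(-1).ravel()
    m=np.isfinite(C[:,0])&(np.linalg.norm(C-[.635,-.193,.135],axis=1)<.03)&(G<90); q=C[m]
    if len(q)>15:
        r=least_squares(lambda c:np.linalg.norm(q-c,axis=1)-.012,q.mean(0)-[0,0,.005],loss="soft_l1",f_scale=.002); c=r.x
        print(n,len(q),c,"joint",1.211-np.arctan2((c-[.5859,-.1892,.0785])@[.995,-.101,0],c[2]-.0785), np.linalg.norm(c-[.5859,-.1892,.0785]))
E
```

```text
clock: 6.0
position: [0.6393, -0.1579, 0.324]
ee_rot: [0.006, 0.052, 0.999, -0.002]
contact_force: [0.4, 1.0, -0.0]
width: 0.0554
gripper_force: 0.0
clock: 7.25
position: [0.6168, 0.0449, 0.3176]
ee_rot: [0.0, 0.799, 0.601, -0.0]
contact_force: [0.3, -0.2, -0.5]
width: 0.0644
gripper_force: 0.0
[-0.04   0.311  1.245 -0.     1.586  0.242] 7.25
side 78 [ 0.63429355 -0.19168694  0.13905628] joint 0.5366847008218338 0.07755761564812075
top 128 [ 0.63277427 -0.19404474  0.13735455] joint 0.5357870409950406 0.07539580252430496
```

```bash
python3 -m pendant '[{"jaw":0.5,"tx":0,"ty":0,"tz":0,"ax":0,"ay":0,"az":-10},{"jaw":0.5,"tx":0,"ty":0,"tz":0,"ax":0,"ay":0,"az":-20},{"jaw":0.5,"tx":0,"ty":0,"tz":0,"ax":0,"ay":0,"az":-30},{"jaw":0.5,"tx":0,"ty":0,"tz":0,"ax":0,"ay":0,"az":-40},{"jaw":0.5,"tx":0,"ty":0,"tz":0,"ax":0,"ay":0,"az":-50},{"jaw":0.5,"tx":0,"ty":0,"tz":0,"ax":0,"ay":0,"az":-60},{"jaw":0.5,"tx":0,"ty":0,"tz":0,"ax":0,"ay":0,"az":-70},{"jaw":0.5,"tx":0,"ty":0,"tz":0,"ax":0,"ay":0,"az":-80},{"jaw":0.5,"tx":0,"ty":0,"tz":0,"ax":0,"ay":0,"az":-90},{"jaw":0.5,"tx":0,"ty":0,"tz":0,"ax":0,"ay":0,"az":-100}]'
python3 -m pendant '[{"jaw":0.5,"tx":6,"ty":0.5,"tz":-4,"ax":0.9,"ay":8.7,"az":0},{"jaw":0.5,"tx":6,"ty":0.5,"tz":-4,"ax":1.8,"ay":17.4,"az":0},{"jaw":0.5,"tx":6,"ty":0.5,"tz":-8,"ax":2.7,"ay":26.1,"az":0},{"jaw":0.5,"tx":6,"ty":0.5,"tz":-12,"ax":3.5,"ay":34.8,"az":0},{"jaw":0.5,"tx":6,"ty":0.5,"tz":-12,"ax":3.5,"ay":34.8,"az":0},{"jaw":0.5,"tx":6,"ty":0.5,"tz":-12,"ax":3.5,"ay":34.8,"az":0},{"jaw":0.5,"tx":6,"ty":0.5,"tz":-12,"ax":3.5,"ay":34.8,"az":0}]'
cat >> h.py <<'E'
from scipy.spatial.transform import Rotation as R
N=np.array([.571,-.058,.819]); K=np.array([.6099,.0571,.0785])
def rep(s,out):
    r=R.from_quat(np.roll(s["ee_rot"],-1)).as_matrix(); t=-r[:,2]
    ax=np.cross(t,N); p=s["position"]; d=p-K
    print("q",np.round(s["qpos"],3),"t",s["clock"],"axis err deg rotvec",np.round(np.degrees(ax),2),"height",d@N,"lat",np.round(d-(d@N)*N,4),"move cm",np.round((K+out*N-p)*100,2))
E
python3 - <<'E'
from h import *
from rig import manip
rep(manip.get_state(),.011)
E
```

```text
clock: 8.6
position: [0.6169, 0.045, 0.3177]
ee_rot: [0.0, 0.975, -0.224, -0.0]
contact_force: [-0.5, -0.4, 0.6]
width: 0.0639
gripper_force: 0.0
clock: 9.48
position: [0.677, 0.0503, 0.2043]
ee_rot: [0.037, 0.931, -0.213, -0.293]
contact_force: [0.4, 0.1, 1.4]
width: 0.0639
gripper_force: 0.0
q [-0.045  0.816  0.761  0.038  2.164  1.986] t 9.475 axis err deg rotvec [ 0.08  0.64 -0.01] height 0.1417135803925895 lat [-0.0139  0.0014  0.0097] move cm [ -6.08   0.61 -11.68]
```

```bash
python3 -m pendant '[{"jaw":0.5,"tx":-1.1,"ty":0.1,"tz":-3,"ax":0,"ay":0.5,"az":0},{"jaw":0.5,"tx":-2.1,"ty":0.2,"tz":-6,"ax":0,"ay":0.5,"az":0},{"jaw":0.5,"tx":-2.1,"ty":0.2,"tz":-6,"ax":0,"ay":0.5,"az":0},{"jaw":0.5,"tx":-2.1,"ty":0.2,"tz":-6,"ax":0,"ay":0.5,"az":0}]'
python3 - <<'E'
from h import *
from rig import manip
rep(manip.get_state(),.011)
d=manip.get_image("side");t=manip.get_image("top")
cv2.imwrite("pics/k1.png",cv2.hconcat([cv2.resize(d["pixels"][80:280,190:370],None,fx=2.2,fy=2.2),cv2.resize(t["pixels"][60:260,150:330],None,fx=2.2,fy=2.2)]))
E
```

```text
clock: 9.98
position: [0.6568, 0.0521, 0.142]
ee_rot: [0.038, 0.929, -0.213, -0.299]
contact_force: [0.1, 0.2, -0.4]
width: 0.0641
gripper_force: 0.0
q [-0.044  0.814  0.923  0.035  2.017  1.982] t 9.975 axis err deg rotvec [ 0.05 -0.07 -0.04] height 0.0790725964500163 lat [ 0.0018 -0.0004 -0.0013] move cm [-4.06  0.43 -5.45]
```

View pics/k1.png

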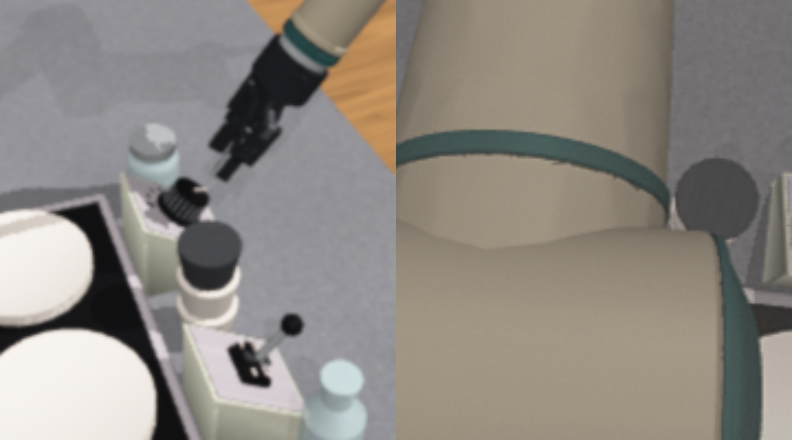

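The gripper lines up on the knob's axis, the lever stands at its middle setting and the neighbours are untouched. I'll advance and grip.

```bash
python3 -m pendant '[{"jaw":0.5,"tx":-1.3,"ty":0.1,"tz":-1.8,"ax":0,"ay":0,"az":0},{"jaw":0.5,"tx":-2.7,"ty":0.3,"tz":-3.6,"ax":0,"ay":0,"az":0},{"jaw":0.5,"tx":-4.0,"ty":0.4,"tz":-5.4,"ax":0,"ay":0,"az":0},{"jaw":0.5,"tx":-4.0,"ty":0.4,"tz":-5.4,"ax":0,"ay":0,"az":0},{"jaw":-0.2,"tx":-4.0,"ty":0.4,"tz":-5.4,"ax":0,"ay":0,"az":0},{"jaw":-0.2,"tx":-4.0,"ty":0.4,"tz":-5.4,"ax":0,"ay":0,"az":0},{"jaw":-0.2,"tx":-4.0,"ty":0.4,"tz":-5.4,"ax":0,"ay":0,"az":0},{"jaw":-0.2,"tx":-4.0,"ty":0.4,"tz":-5.4,"ax":0,"ay":0,"az":0}]' 30
python3 - <<'E'
from h import *
from rig import manip
s=manip.get_state();rep(s,.011)
for k in(8.5,17,25.5,34,42.5,51,59.5,68,76.5,85): print(np.round(k*N/np.linalg.norm(N),1),end=" ")
E
```

```text
clock: 11.08
position: [0.6175, 0.0563, 0.0849]
ee_rot: [0.038, 0.929, -0.213, -0.3]
contact_force: [3.4, 1.5, 5.7]
width: 0.0469
gripper_force: 32.2
q [-0.041  0.791  1.119  0.035  1.846  1.978] t 11.075 axis err deg rotvec [-0.   -0.22 -0.01] height 0.009675098313308646 lat [ 0.0021 -0.0002 -0.0015] move cm [-0.14  0.01  0.26]
[ 4.9 -0.5  7. ] [ 9.7 -1.  13.9] [14.6 -1.5 20.9] [19.4 -2.  27.8] [24.3 -2.5 34.8] [29.1 -3.  41.8] [34.  -3.5 48.7] [38.8 -3.9 55.7] [43.7 -4.4 62.6] [48.5 -4.9 69.6]
```

```bash
python3 -m pendant '[{"jaw":-0.2,"tx":0,"ty":0,"tz":0.1,"ax":4.9,"ay":-0.5,"az":7},{"jaw":-0.2,"tx":0,"ty":0,"tz":0.1,"ax":9.7,"ay":-1,"az":13.9},{"jaw":-0.2,"tx":0,"ty":0,"tz":0.1,"ax":14.6,"ay":-1.5,"az":20.9},{"jaw":-0.2,"tx":0,"ty":0,"tz":0.1,"ax":19.4,"ay":-2,"az":27.8},{"jaw":-0.2,"tx":0,"ty":0,"tz":0.1,"ax":24.3,"ay":-2.5,"az":34.8},{"jaw":-0.2,"tx":0,"ty":0,"tz":0.1,"ax":29.1,"ay":-3,"az":41.8},{"jaw":-0.2,"tx":0,"ty":0,"tz":0.1,"ax":34,"ay":-3.5,"az":48.7},{"jaw":-0.2,"tx":0,"ty":0,"tz":0.1,"ax":38.8,"ay":-3.9,"az":55.7},{"jaw":-0.2,"tx":0,"ty":0,"tz":0.1,"ax":43.7,"ay":-4.4,"az":62.6},{"jaw":-0.2,"tx":0,"ty":0,"tz":0.1,"ax":48.5,"ay":-4.9,"az":69.6}]'
python3 - <<'E'
from h import *
from rig import manip
s=manip.get_state();rep(s,.011);print(s["moment"])
E
```

```text
clock: 12.32
position: [0.617, 0.0587, 0.0855]
ee_rot: [-0.173, 0.828, 0.474, -0.245]
contact_force: [3.7, 6.8, 4.5]
width: 0.0476
gripper_force: 32.3
q [-0.037  0.786  1.124  0.034  1.839  0.492] t 12.325 axis err deg rotvec [ 0.21  0.14 -0.13] height 0.009733422393059958 lat [ 0.0016  0.0022 -0.0009] move cm [-0.08 -0.22  0.2 ]
[ 0.88444378 -0.07146238 -0.71286087]
```

```bash
python3 -m pendant '[{"jaw":-0.2,"tx":0,"ty":-0.1,"tz":0.1,"ax":4.9,"ay":-0.5,"az":7},{"jaw":-0.2,"tx":0,"ty":-0.1,"tz":0.1,"ax":9.7,"ay":-1,"az":13.9},{"jaw":-0.2,"tx":0,"ty":-0.1,"tz":0.1,"ax":14.6,"ay":-1.5,"az":20.9},{"jaw":-0.2,"tx":0,"ty":-0.1,"tz":0.1,"ax":19.4,"ay":-2,"az":27.8},{"jaw":-0.2,"tx":0,"ty":-0.1,"tz":0.1,"ax":24.3,"ay":-2.5,"az":34.8},{"jaw":-0.2,"tx":0,"ty":-0.1,"tz":0.1,"ax":29.1,"ay":-3,"az":41.8},{"jaw":-0.2,"tx":0,"ty":-0.1,"tz":0.1,"ax":34,"ay":-3.5,"az":48.7},{"jaw":-0.2,"tx":0,"ty":-0.1,"tz":0.1,"ax":38.8,"ay":-3.9,"az":55.7},{"jaw":-0.2,"tx":0,"ty":-0.1,"tz":0.1,"ax":38.8,"ay":-3.9,"az":55.7}]'
python3 - <<'E'
from h import *
from rig import manip
s=manip.get_state();rep(s,.011);print(s["moment"]@N,s["moment"])
E
```

```text
clock: 13.45
position: [0.6154, 0.0585, 0.0867]
ee_rot: [-0.28, 0.423, 0.856, -0.104]
contact_force: [0.4, 9.1, 3.4]
width: 0.0473
gripper_force: 32.1
q [-0.039  0.78   1.132  0.038  1.834 -0.693] t 13.45 axis err deg rotvec [-0.03  0.33  0.04] height 0.00975894831210024 lat [-0.0001  0.002   0.0002] move cm [ 0.08 -0.2   0.08]
0.07643098293569645 [ 0.97080324  0.15935778 -0.57222822]
```

```bash
python3 -m pendant '[{"jaw":-0.2,"tx":0,"ty":0,"tz":0,"ax":2.9,"ay":-0.3,"az":4.1},{"jaw":-0.2,"tx":0,"ty":0,"tz":0,"ax":5.8,"ay":-0.6,"az":8.2},{"jaw":-0.2,"tx":0,"ty":0,"tz":0,"ax":8.6,"ay":-0.9,"az":12.3},{"jaw":-0.2,"tx":0,"ty":0,"tz":0,"ax":11.4,"ay":-1.2,"az":16.4},{"jaw":-0.2,"tx":0,"ty":0,"tz":0,"ax":11.4,"ay":-1.2,"az":16.4}]'
python3 - <<'E'
from h import *
from rig import manip
s=manip.get_state();rep(s,.011);print(s["moment"]@N,s["moment"],s["contact_force"])
E
```

```text
clock: 14.08
position: [0.619, 0.055, 0.0839]
ee_rot: [-0.288, 0.27, 0.917, -0.054]
contact_force: [5.9, 1.9, -4.5]
width: 0.0473
gripper_force: 32.1
q [-0.042  0.781  1.132  0.034  1.822 -1.042] t 14.075 axis err deg rotvec [ 0.11  0.96 -0.01] height 0.009720606533110833 lat [ 0.0035 -0.0015 -0.0026] move cm [-0.28  0.14  0.36]
-0.1602489578492144 [-0.07846215 -1.32022174 -0.23445657] [ 5.92302317  1.87011172 -4.51875087]
```

```bash
python3 -m pendant '[{"jaw":-0.2,"tx":0,"ty":0,"tz":0,"ax":2.9,"ay":-0.3,"az":4.1},{"jaw":-0.2,"tx":0,"ty":0,"tz":0,"ax":5.8,"ay":-0.6,"az":8.2},{"jaw":-0.2,"tx":0,"ty":0,"tz":0,"ax":5.8,"ay":-0.6,"az":8.2}]'
python3 - <<'E'
from h import *
from rig import manip
s=manip.get_state();rep(s,.011);print(s["moment"]@N,s["moment"],s["contact_force"])
d=manip.get_image("side")
cv2.imwrite("pics/k2.png",cv2.resize(d["pixels"][130:230,230:330],None,fx=5,fy=5,interpolation=cv2.INTER_CUBIC))
E
```

```text
clock: 14.45
position: [0.6198, 0.0554, 0.0834]
ee_rot: [-0.291, 0.189, 0.938, -0.027]
contact_force: [8.1, 2.3, -5.7]
width: 0.0467
gripper_force: 32.1
q [-0.044  0.781  1.131  0.037  1.82  -1.218] t 14.45 axis err deg rotvec [-0.06  1.1   0.12] height 0.009803625788714704 lat [ 0.0043 -0.0011 -0.0031] move cm [-0.37  0.1   0.41]
-0.004632183517353061 [ 0.10169737 -1.69661366 -0.19670937] [ 8.06551336  2.32473933 -5.71596715]
```

View pics/k2.png

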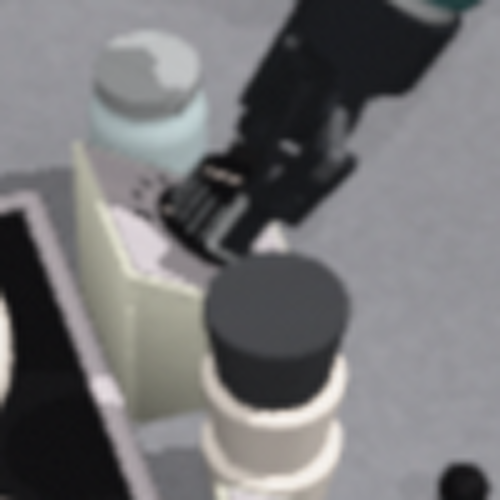

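```bash
python3 -m pendant '[{"jaw":-0.2,"tx":0.2,"ty":0,"tz":-0.1,"ax":2.9,"ay":-0.3,"az":4.1},{"jaw":-0.2,"tx":0.2,"ty":0,"tz":-0.1,"ax":5.8,"ay":-0.6,"az":8.2},{"jaw":-0.2,"tx":0.2,"ty":0,"tz":-0.1,"ax":8.6,"ay":-0.9,"az":12.3},{"jaw":-0.2,"tx":0.2,"ty":0,"tz":-0.1,"ax":8.6,"ay":-0.9,"az":12.3}]'
python3 - <<'E'
from h import *
from rig import manip
s=manip.get_state();rep(s,.011);print(s["moment"]@N,s["moment"],s["contact_force"])
E
```

```text
clock: 15.0
position: [0.6217, 0.0564, 0.0824]
ee_rot: [-0.292, 0.065, 0.954, 0.014]
contact_force: [7.8, 4.6, -5.7]
width: 0.0473
gripper_force: 31.9
q [-0.044  0.785  1.126  0.041  1.822 -1.481] t 15.0 axis err deg rotvec [-0.26  1.06  0.26] height 0.009972478774494538 lat [ 0.0061 -0.0001 -0.0042] move cm [-0.55  0.    0.51]
-0.0985454108315964 [ 0.30428101 -1.6198027  -0.44717756] [ 7.79989666  4.60962609 -5.73357541]
```

```bash
python3 -m pendant '[{"jaw":0.5,"tx":0,"ty":0,"tz":0,"ax":0,"ay":0,"az":0},{"jaw":0.5,"tx":0,"ty":0,"tz":0,"ax":0,"ay":0,"az":0},{"jaw":0.5,"tx":0,"ty":0,"tz":0,"ax":0,"ay":0,"az":0},{"jaw":0.5,"tx":0,"ty":0,"tz":0,"ax":0,"ay":0,"az":0},{"jaw":0.5,"tx":1.7,"ty":-0.2,"tz":2.5,"ax":0,"ay":0,"az":0},{"jaw":0.5,"tx":4,"ty":-0.4,"tz":5.7,"ax":0,"ay":0,"az":0},{"jaw":0.5,"tx":6.9,"ty":-0.7,"tz":9.8,"ax":0,"ay":0,"az":0},{"jaw":0.5,"tx":6.9,"ty":-0.7,"tz":14,"ax":0,"ay":0,"az":0},{"jaw":0.5,"tx":6.9,"ty":-0.7,"tz":18,"ax":0,"ay":0,"az":0},{"jaw":0.5,"tx":6.9,"ty":-0.7,"tz":18,"ax":0,"ay":0,"az":0}]'
python3 - <<'E'
from h import *
from rig import manip
s=manip.get_state();rep(s,.011)
d=manip.get_image("side");np.savez("side1.npz",**d)
cv2.imwrite("pics/k3.png",cv2.resize(d["pixels"][140:230,235:335],None,fx=6,fy=6,interpolation=cv2.INTER_CUBIC))
# panel-rectified knob top: map (up-slope up) plane at 40 mm out
yaw=np.radians(174.2);ex=np.array([np.cos(yaw),np.sin(yaw),0]);ey=np.array([-np.sin(yaw),np.cos(yaw),0]);up=.819*ex+np.array([0,0,.574])
for nm,f in(("side0.npz",None),("side1.npz",None),("top0.npz",None)):
    D=np.load(nm); W=np.linalg.inv(D["pose"])
    g=np.linspace(-.04,.04,240); U,V=np.meshgrid(g,-g); # right=? viewed from outside: up x ... right = up × n
    right=np.cross(up,N); X=(K+.04*N)+U[...,None]*right+V[...,None]*up
    c=X@W[:3,:3].T+W[:3,3]; 
    im=cv2.remap(D["pixels"],(c[...,0]/c[...,2]*D["fx"]+D["cx"]).astype(np.float32),(c[...,1]/c[...,2]*D["fy"]+D["cy"]).astype(np.float32),cv2.INTER_CUBIC)
    cv2.imwrite("pics/r_"+nm[:-4]+".png",im)
cv2.imwrite("pics/r.png",cv2.hconcat([cv2.imread(f"pics/r_{a}.png") for a in("top0","side0","side1")]))
E
```

```text
clock: 16.25
position: [0.6876, 0.048, 0.2685]
ee_rot: [-0.293, 0.065, 0.954, 0.012]
contact_force: [-0.2, 0.7, -0.7]
width: 0.0642
gripper_force: 0.0
q [-0.049  0.826  0.586  0.047  2.323 -1.462] t 16.25 axis err deg rotvec [-0.15  0.94  0.17] height 0.20055073174424107 lat [-0.0368  0.0025  0.0258] move cm [ -7.15   0.85 -18.1 ]
```

View pics/r.png

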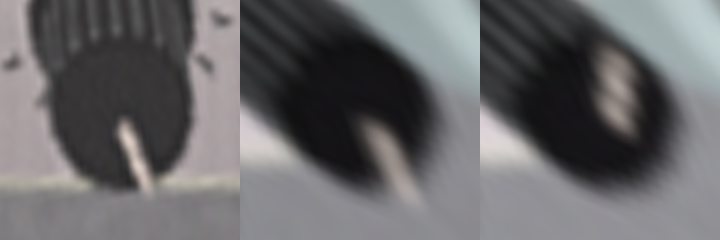

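```bash
python3 -m pendant '[{"jaw":0.5,"tx":0,"ty":0,"tz":5,"ax":0,"ay":-10,"az":0},{"jaw":0.5,"tx":-6,"ty":10,"tz":5,"ax":0,"ay":-20,"az":0},{"jaw":0.5,"tx":-10,"ty":15,"tz":5,"ax":0,"ay":-30,"az":0},{"jaw":0.5,"tx":-30,"ty":40,"tz":5,"ax":0,"ay":-34,"az":0},{"jaw":0.5,"tx":-30,"ty":40,"tz":5,"ax":0,"ay":-34,"az":0},{"jaw":0.5,"tx":-30,"ty":40,"tz":5,"ax":0,"ay":-34,"az":0},{"jaw":0.5,"tx":-30,"ty":40,"tz":5,"ax":0,"ay":-34,"az":0},{"jaw":0.5,"tx":-30,"ty":40,"tz":5,"ax":0,"ay":-34,"az":0},{"jaw":0.5,"tx":-30,"ty":40,"tz":5,"ax":0,"ay":-34,"az":0},{"jaw":0.5,"tx":-30,"ty":40,"tz":5,"ax":0,"ay":-34,"az":0}]'
python3 - <<'E'
from h import *
from rig import manip
d=manip.get_image("top");np.savez("top1.npz",**d);e=manip.get_image("side");np.savez("side1.npz",**e)
im=[cv2.resize(x[a:a+80,b:b+80],(390,390),interpolation=cv2.INTER_CUBIC) for x,a,b in((d["pixels"],110,195),(e["pixels"],130,235))]
cv2.imwrite("pics/k4.png",cv2.hconcat(im))
for n,d in(("top",d),("side",e)):
    C=cloud(d).reshape(-1,3);P=C[np.isfinite(C[:,0])]
    for nm,(x,y,z) in dict(jar=(.6245,.1635,.11),cups=(.598,-.064,.15),bottle=(.617,-.309,.2)).items():
        q=P[(np.hypot(P[:,0]-x,P[:,1]-y)<.05)&(abs(P[:,2]-z)<.006)][:,:2].astype(np.float32)
        print(n,nm,cv2.minEnclosingCircle(q) if len(q) else None)
E
```

```text
clock: 17.55
position: [0.3829, 0.4505, 0.3128]
ee_rot: [-0.007, 0.056, 0.998, 0.03]
contact_force: [-0.3, -0.6, -0.4]
width: 0.0643
gripper_force: 0.0
top jar ((0.6240414381027222, 0.16281893849372864), 0.029941748827695847)
top cups ((0.5979536771774292, -0.06414234638214111), 0.035925086587667465)
top bottle ((0.6170393824577332, -0.3088921010494232), 0.020585302263498306)
side jar ((0.6243662238121033, 0.16456100344657898), 0.0318990983068943)
side cups ((0.5987089276313782, -0.06357892602682114), 0.03658880293369293)
side bottle ((0.6187317967414856, -0.3077012896537781), 0.02140539325773716)
```

View pics/k4.png

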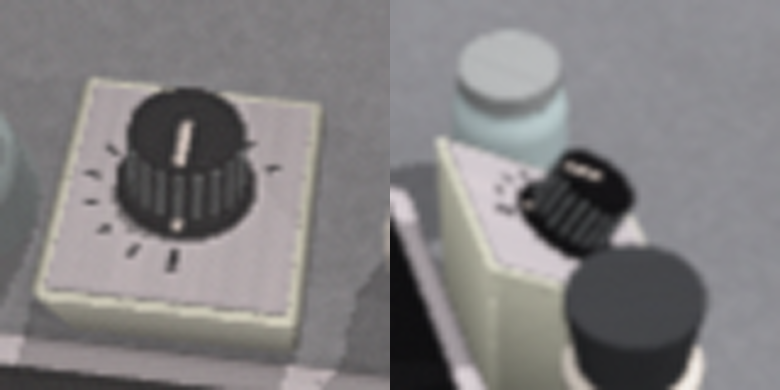

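The pointer line runs from (186,122) to (180,162) with its skirt mark at (177,224). Both line up with the thick tick at (172,262). I'll check this numerically.

Run:
```python
from h import *
from scipy.optimize import least_squares
yaw=np.radians(174.2);ex=np.array([np.cos(yaw),np.sin(yaw),0]);up=.819*ex+np.array([0,0,.574]);right=np.cross(up,N)
def px2plane(D,uv,h):
    M=D["pose"]; r=np.c_[(uv[:,0]-D["cx"])/D["fx"],(uv[:,1]-D["cy"])/D["fy"],np.ones(len(uv))]@M[:3,:3].T
    t=((K+h*N-M[:3,3])@N)/(r@N); X=M[:3,3]+r*t[:,None]-K; return np.c_[X@right,X@up]
D=np.load("top1.npz")
g=D["pixels"].astype(float).mean(-1)
s=390/80; f=lambda x,y:(195+x/s-.5+.5/s,110+y/s-.5+.5/s)
# weighted pointer line on the knob's top
x0,y0=map(int,f(170,112));x1,y1=map(int,f(200,170))
v,u=np.mgrid[y0:y1+1,x0:x1+1]; w=np.clip(g[y0:y1+1,x0:x1+1]-60,0,None).ravel(); print(np.round(g[y0:y1+1,x0:x1+1]).astype(int))
q=px2plane(D,np.c_[u.ravel(),v.ravel()],.04); m=(w[:,None]*q).sum(0)/w.sum(); cov=((q-m)*w[:,None]).T@(q-m); e=np.linalg.eigh(cov)[1][:,1]; e*=np.sign(e[1]); print("pointer mean",m,"angle",np.arctan2(e[0],e[1]))
t=px2plane(D,np.array([f(177,224)]),.009)[0];k=px2plane(D,np.array([f(172,262)]),0)[0];print("skirt mark",t,np.arctan2(*t),"tick",k,np.arctan2(*k))
C=cloud(D).reshape(-1,3)
q=C[np.isfinite(C[:,0])&(np.linalg.norm(C-[.635,-.193,.135],axis=1)<.03)&(g.ravel()<90)]
c=least_squares(lambda c:np.linalg.norm(q-c,axis=1)-.012,q.mean(0)-[0,0,.005],loss="soft_l1",f_scale=.002).x
print("heat",1.211-np.arctan2((c-[.5859,-.1892,.0785])@[.995,-.101,0],c[2]-.0785),c)
```

```text
[[ 53  56  56  57  55  52  54]
 [ 54  55  50  51  54  53  55]
 [ 57  51  54  70  85  70  53]
 [ 54  54  66 124 159 105  57]
 [ 53  53  89 160 183  87  50]
 [ 52  53 105 176 183  83  51]
 [ 51  55 110 180 173  70  48]
 [ 52  59 129 194 149  60  49]
 [ 51  66 139 192 136  60  53]
 [ 51  77 147 181  96  51  52]
 [ 55 105 175 181  84  49  54]
 [ 54  87 148 158  68  53  54]
 [ 52  56  73  71  51  50  50]]
pointer mean [0.00121566 0.01031125] angle -0.0029883776673643634
skirt mark [0.00093991 0.02560425] 0.03669263212615915 tick [0.00107709 0.03873969] 0.02779623120820905
heat 0.5348961778107312 [ 0.63268931 -0.1941918   0.13716035]
```

```bash
python3 -c "
from rig import manip; print(manip.sign_off())"
```

```text
the job is handed in; nothing more can be done
None
```

I set the heat lever to its middle mark (measured about 0.53 rad, allowed 0.38–0.62), then turned the timer knob back to its zero stop (pointer within about 0.01 rad of zero). The bottle, cups and jar moved no more than measurement error, the robot was clear, and I handed the job in after about 18 s without yet seeing the verdict.

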